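# Load the capacitor tester and set its lever

## Task

Drop the three loose capacitors standing on the blue mat one by one into the tester's sockets, each upright and fully down in the bore made for its size (slim in the narrowest, stout in the widest). Only when all three are in, swing the tester's lever from its forward lean to upright and leave it there. Do not knock a capacitor over, and leave everything else on the bench where it is.

Things in the scene. Friction and masses are not known exactly. Their poses are not given: they have to be found in the camera images.
- tester: grey capacitor tester, fixed to the table. Deck 200 (its x) x 290 (its y) mm, 40 mm high; behind it, from x = +45 to +100 mm, a screen housing up to 83 mm high. Origin: centre of its underside; x points away from the robot side, y to the left, z up. The lever is at x -30, y +105 mm of it
- cap_slim: loose black cylindrical capacitor with a plain aluminium top, 22 mm diameter, 45 mm high, standing upright on the blue mat (3 mm thick). Origin: centre of its underside, z up along its axis
- cap_medium: loose black cylindrical capacitor with a plain aluminium top, 29 mm diameter, 52 mm high, standing upright on the blue mat (3 mm thick). Origin: centre of its underside, z up along its axis
- cap_stout: loose black cylindrical capacitor with a plain aluminium top, 36 mm diameter, 60 mm high, standing upright on the blue mat (3 mm thick). Origin: centre of its underside, z up along its axis
- socket_slim_hole0 (a point): centre of the mouth (at the top face) of the round blind bore, 27 mm diameter and 18 mm deep, in a grey square socket block 58 x 58 x 24 mm fixed on the tester's deck. Bore floor 46 mm above the table, mouth 64 mm. This bore is for the 22 mm capacitor. The three blocks stand in one row along the tester's y, 65 mm apart, in any order
- socket_medium_hole0 (a point): centre of the mouth (at the top face) of the round blind bore, 34 mm diameter and 18 mm deep, in a grey square socket block 58 x 58 x 24 mm fixed on the tester's deck. Bore floor 46 mm above the table, mouth 64 mm. This bore is for the 29 mm capacitor. The three blocks stand in one row along the tester's y, 65 mm apart, in any order
- socket_stout_hole0 (a point): centre of the mouth (at the top face) of the round blind bore, 41 mm diameter and 18 mm deep, in a grey square socket block 58 x 58 x 24 mm fixed on the tester's deck. Bore floor 46 mm above the table, mouth 64 mm. This bore is for the 36 mm capacitor. The three blocks stand in one row along the tester's y, 65 mm apart, in any order
- test_lever (a joint): lever at the left of the tester's deck, hinged about the tester's y axis: 0 = leaning 0.7 rad towards the tester's front (its -x, the robot side), 0.7 = upright, 1.4 = leaning 0.7 rad away from it. It stays where it is left
- test_lever_tip (a point): centre of the steel ball (26 mm diameter) at the end of the lever, 80 mm from the hinge line; the hinge line is 62 mm above the table, so upright the ball's centre is 142 mm high. Rod 10 mm thick. The ball can be pinched from above across the lever's swing (fingers closing along the tester's y)
- flux_tin: low round aluminium tin, 40 mm across, 20 mm high, standing on the mat among the capacitors; leave alone. Origin: centre of its underside
- sponge_tin: open olive tin with brass wool, 66 mm across, 35 mm high, on the mat; leave alone. Origin: centre of its underside
- flux_bottle: small white bottle with a green label, 40 mm across, 110 mm high, on the mat; leave alone. Origin: centre of its underside
- screwdriver: screwdriver 170 mm long, lying on the mat; origin under its middle, x towards the blade; leave alone
- tweezers: steel tweezers 120 mm long, 8 mm high, lying in front of the tester; leave alone. Origin: centre of its underside
There are look-alikes about, which are no part of the job. What is shaped like the cap_medium but orange is not meant.

How it is judged:
By the outcome, as a careful person would: the job done as asked, in the order asked, and still so for the second after the job is handed in, with the robot touching nothing.
It also fails if it takes over 72 s, if anything falls off the work surface, if the arm or the gripper's body presses on something with over 40 N, if the wrist force passes 120 N, or if a joint passes its speed limit or range.

## Robot

A 7-joint arm with a two-finger parallel gripper is mounted at the origin on the work surface. World frame = base frame: x ahead of the robot, y to its left, z up, the work surface at z = 0. Lengths are in m, angles in rad, forces in N, time in s.
With the tool pointing down it reaches from about 0.425 to 0.925 m from the base axis. Payload 6.8 kg.
Tool frame: the origin (TCP) lies midway between the tips of the shut fingers; the grasp point (between the pads) lies 19 mm behind it; z points along the fingers, x is the direction in which the jaws open and shut, and the axes are right-handed (so a half turn about z gives the same grasp; the last joint's range is limited). The gripper opens to 85 mm and grips with 20 to 120 N. Pads are 22 mm wide; open, the fingers measure 114 mm over their backs; the gripper's body (76 mm by 85 mm) begins 54 mm behind the grasp point. The pads swing forward as they close: fully open they stand 13 mm farther back than shut.
Start: joints at [-1.455, 0.477, 0.022, 1.555, -0.011, 1.109, -0.083], TCP at [0.15, 0.658, 0.231] pointing down, gripper open.
Joint ranges: [-2.96, 2.96], [-0.34, 2.1], [-1.41, 1.46], [0.24, 2.44], [-1.37, 4.51], [0.17, 1.92], [-2.96, 2.96]. Speed limits (rad/s): [2.39, 2.39, 3.14, 3.14, 3.14, 3.14, 3.14].

## Interface

Orientations are given as a unit quaternion [w, x, y, z].
In Python, from station import bot, imaging, nets gives the robot as it stands. The module is installed in compiled form; this text tells all that it offers.
- The arm moves only by the tool apply_moves, never from a script. Its argument "moves" is text: rows parted by semicolons, each of 7 numbers parted by spaces: the gripper command: -1 is fully open, 1 is shut, values between are in proportion, then the shift along the tool's x, y, z normalised to -1 to 1, where 1 is 120 mm, then the turn, a rotation vector about the tool's x, y, z normalised to -1 to 1, where 1 is 4 degrees. In form: hand dx dy dz rx ry rz; .... A call has 1 to 12 rows; each row shifts and turns the commanded pose from where the row before left it, along the tool's axes as they then stand; what a row does not reach is not made up. A row lasts 1/12 s, in which the tool goes at most 41.7 mm and 7.16 degrees, less where a joint would pass 70% of its speed; a pose out of reach is approached as far as the arm can. A call with a number of a shift or a turn outside -1 to 1 is refused whole. A call with a gripper value outside its range is refused whole. The fingers move at their own pace and stop on an object; "force" is the grip in N (left out, the last holds). Time passes only in rows, so rows that do not move let the fingers close. It gives the time, the measured TCP pose, the force and the opening at its end, in the units of the state.
- bot.get_obs(): the state, without advancing time (a new reading comes with each control period).
- imaging.read_camera(name): name is "side" or "top" or "wrist"; returns a dict with "image" (420x560x3 uint8, red, green, blue), "fx", "fy", "cx", "cy" (pixels), "view" (4x4, takes a point from world to camera coordinates); the wrist camera has in their place "mount" (4x4, takes a point from camera to tool coordinates, whose origin is the TCP and whose axes are the tool frame's). Camera axes: x right, y down, z forward; pixel columns grow to the right and rows downward; lengths in m; the calibration is good to about 2 mm. A picture is of the moment at which its call begins: read the wrist's pose just before it. There is no depth.
- bot.hand_in(): hands the job in, once; it reports no verdict.
Trained networks look in a picture, given as the dict that the camera call returned (one of the last four; its "shot" number tells which), for a name from the list of things; names that differ only in an ending like _2 or _b are one class to them, and where a whole thing is asked for, a point or a joint stands for the part that bears it (a point fixed in the world has none). Each returns a list of dicts, best first, with "score" (0 to 1); they miss things now and then, are a little off and sometimes report something else, mostly with a low value. They report only what shows in the picture. A call takes as long as a camera call. They do not tell look-alikes from the thing itself.
- nets.spot_in(picture, name): "rect" ([left, top, right, bottom] in pixels, round what is visible of it).
- nets.outline_of(picture, name): "region" (420x560 bool, what is visible of it) and "rect" ([left, top, right, bottom] in pixels, round what is visible of it).
- nets.spot_point(picture, name): "location" ([column, row] in pixels: a listed point, or the origin of a listed thing).
The state is a dict: "t": time; "q": joint angles; "joint_vel": joint speeds; "joint_torque": joint torques, N m; "eef_pos": TCP position; "tool_rot": TCP orientation; "contact_force": force on the tool from outside, world axes, zero at the start; "torque": the same for the moment, N m; "gripper_width": opening from 0.0 (shut) to 1.0 (fully open).
Only numpy, scipy, OpenCV 4.12 (cv2) and the standard library are available. Lean on these libraries where they do the work, as an engineer would, in place of code of your own. Each camera call takes 0.05 s, during which the arm holds its last target.

## Working session

There is one attempt and no reset: what is moved stays moved. The work goes in short steps, Python scripts to look and compute and a tool call to move; the robot and the scene stay as the last step left them, time stands still between calls to the robot, and variables do not carry over. Pictures are saved under pics/ and viewed, and the job is handed in when it is done.

Besides the shell and the picture viewer there is one more tool, called as name(argument=value, ...) on one line, values as JSON. apply_moves: Moves the arm, as the interface text tells. Scaled input: -1 to 1 covers 120 mm each way for a shift and 4 degrees each way for a turn. Its arguments: {"type":"object","properties":{"moves":{"type":"string"},"force":{"type":"number"}},"required":["moves"]}

```bash
mkdir -p pics; ls; cat > h.py <<'E'
import numpy as np, cv2
from station import bot, imaging, nets
from scipy.spatial.transform import Rotation as R
def save(p,name): cv2.imwrite('pics/'+name,cv2.cvtColor(p['image'],cv2.COLOR_RGB2BGR))
def ray(p,uv,T=None):
    d=np.array([(uv[0]-p['cx'])/p['fx'],(uv[1]-p['cy'])/p['fy'],1.])
    M=np.linalg.inv(p['view']) if 'view' in p else T
    return M[:3,3],M[:3,:3]@d
def atz(p,uv,z,T=None):
    o,d=ray(p,uv,T); return o+d*(z-o[2])/d[2]
def proj(p,X):
    c=p['view'][:3,:3]@np.array(X)+p['view'][:3,3]
    return [p['fx']*c[0]/c[2]+p['cx'],p['fy']*c[1]/c[2]+p['cy']]
def tcpT(o):
    q=o['tool_rot'];T=np.eye(4);T[:3,:3]=R.from_quat([q[1],q[2],q[3],q[0]]).as_matrix();T[:3,3]=o['eef_pos'];return T
def wrist():
    o=bot.get_obs();p=imaging.read_camera('wrist');return p,tcpT(o)@np.array(p['mount'])
E
python3 - <<'E'
from h import *
np.set_printoptions(precision=4,suppress=True)
o=bot.get_obs();print(o);print(tcpT(o))
for n in ['top','side']:
    p=imaging.read_camera(n);save(p,n+'0.png');print(n,p['fx'],p['view'])
    for k in ['cap_slim','cap_medium','cap_stout','socket_slim_hole0','socket_medium_hole0','socket_stout_hole0','test_lever_tip','tester','flux_tin','sponge_tin','flux_bottle','screwdriver','tweezers']:
        print(k,[(np.round(r['location']),round(r['score'],2)) for r in nets.spot_point(p,k)][:4],end=' ')
        if 'cap' in k or 'tin' in k: print([(np.round(r['rect']),round(r['score'],2)) for r in nets.spot_in(p,k)][:4])
        else: print()
p,T=wrist();save(p,'wrist0.png');print(p['mount'])
E
```

```text
pics
{'t': 0.0, 'q': array([-1.4551,  0.4778,  0.0223,  1.5564, -0.0115,  1.1093, -0.0831]), 'joint_vel': array([-0.0006,  0.0003, -0.0002,  0.0008,  0.0018,  0.0014,  0.0003]), 'joint_torque': array([ -0.0005, -59.6441,   1.6076, -28.1206,   0.0124,   0.0093,
        -0.    ]), 'eef_pos': array([0.1496, 0.6576, 0.2303]), 'tool_rot': array([ 0.0006,  0.7816,  0.6238, -0.0007]), 'contact_force': array([-0.3073,  0.5144,  0.3665]), 'torque': array([0.0146, 0.0115, 0.0217]), 'gripper_width': 0.9981577025272436}
[[ 0.2218  0.9751 -0.0003  0.1496]
 [ 0.9751 -0.2218 -0.0018  0.6576]
 [-0.0018  0.0001 -1.      0.2303]
 [ 0.      0.      0.      1.    ]]
top 444.7804794033848 [[ 0.033  -0.9995  0.0027 -0.0668]
 [-0.9742 -0.0328 -0.2233  0.6124]
 [ 0.2233  0.0047 -0.9747  1.2217]
 [ 0.      0.      0.      1.    ]]
cap_slim [(array([365., 253.]), 0.48)] [(array([366., 249., 374., 258.]), 0.46)]
cap_medium [(array([299., 213.]), 0.54), (array([264., 144.]), 0.51), (array([404., 268.]), 0.39)] [(array([389., 216., 406., 229.]), 0.74), (array([297., 207., 305., 216.]), 0.41), (array([260., 138.,
[... 1367 characters left out ...]
t_slim_hole0 [(array([204., 167.]), 0.64)] 
socket_medium_hole0 [(array([215., 182.]), 0.98)] 
socket_stout_hole0 [(array([227., 197.]), 0.85)] 
test_lever_tip [(array([178., 136.]), 0.68)] 
tester [(array([225., 188.]), 0.97)] 
flux_tin [(array([266., 287.]), 0.81)] [(array([254., 276., 274., 295.]), 0.83), (array([213., 188., 242., 212.]), 0.74)]
sponge_tin [(array([321., 295.]), 0.79)] [(array([305., 277., 336., 309.]), 0.78)]
flux_bottle [(array([334., 348.]), 0.93)] 
screwdriver [(array([278., 387.]), 0.95)] 
tweezers [(array([181., 247.]), 0.59)] 
[[ 1.     -0.0011 -0.0007 -0.0001]
 [ 0.0013  0.9483  0.3175 -0.081 ]
 [ 0.0003 -0.3175  0.9483 -0.1428]
 [ 0.      0.      0.      1.    ]]
```

```bash
python3 - <<'E'
import cv2
for n,(x0,y0,x1,y1) in {'top':(140,130,420,340),'side':(130,100,410,420)}.items():
    i=cv2.imread(f'pics/{n}0.png')[y0:y1,x0:x1]
    s=min(800/i.shape[1],600/i.shape[0]); cv2.imwrite(f'pics/{n}0c.png',cv2.resize(i,None,fx=s,fy=s,interpolation=cv2.INTER_CUBIC))
E
```

```text
(no output)
```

View pics/top0c.png

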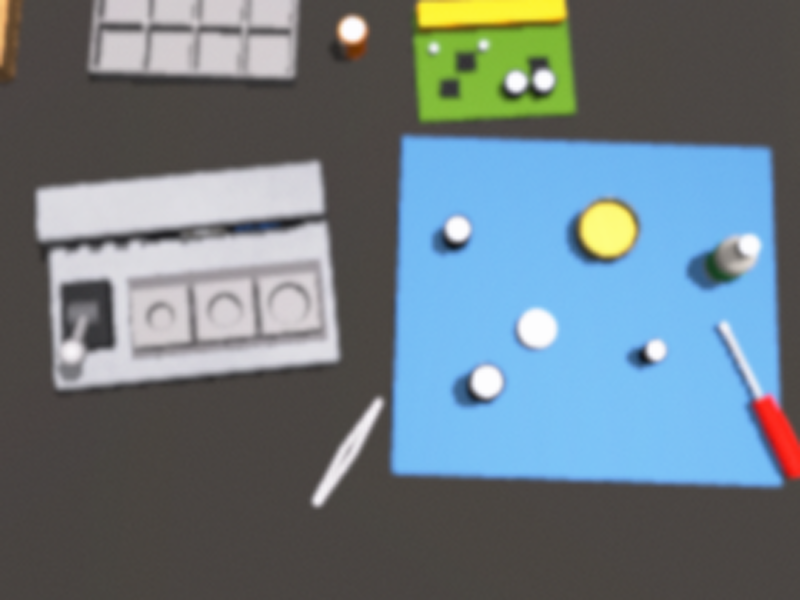

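View pics/side0c.png

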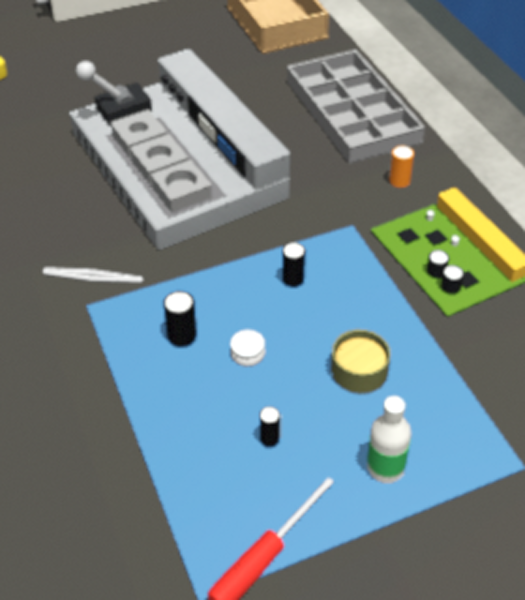

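View pics/wrist0.png

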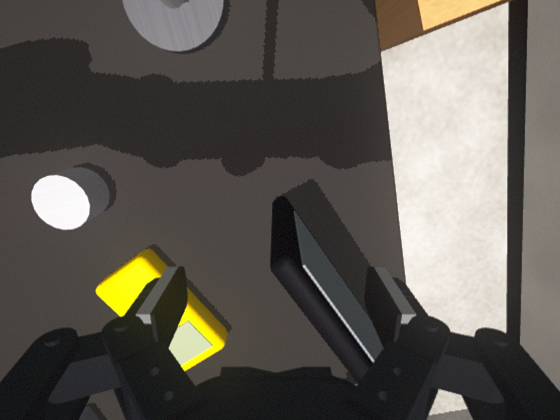

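```bash
python3 - <<'E'
from h import *
np.set_printoptions(precision=4,suppress=True)
P={n:imaging.read_camera(n) for n in ['top','side']}
S={'top':dict(slim=(369,252.5),medium=(300,210.5),stout=(310,264),flux=(328,245)),
   'side':dict(slim=(130+269*.533,100+414*.533),medium=(130+293*.533,100+251*.533),stout=(130+179*.533,100+303*.533),flux=(130+248*.533,100+342*.533))}
H=dict(slim=.048,medium=.055,stout=.063,flux=.023)
def sub(p,uv,r=12):
    u,v=int(uv[0]),int(uv[1]);c=p['image'][v-r:v+r+1,u-r:u+r+1].astype(float).min(2)
    m=(c>175).astype(np.uint8);n,l,s,cc=cv2.connectedComponentsWithStats(m)
    k=l[r,r]
    return cc[k]+[u-r,v-r],s[k]
for n in P:
    for k in H:
        c,s=sub(P[n],S[n][k]);print(n,k,c,s,atz(P[n],c,H[k]))
# sockets
for n,p in P.items():
    for k in ['slim','medium','stout']:
        r=nets.spot_point(p,f'socket_{k}_hole0')[0]; print(n,k,r['location'],atz(p,r['location'],.064))
    for q in [('tester',0),('tweezers',0),('sponge_tin',0),('flux_bottle',0),('screwdriver',0)]:
        r=nets.spot_point(p,q[0]);print(n,q,[ (x['score'],atz(p,x['location'],q[1])) for x in r[:2]])
# lever ball
for n,uv in {'top':(140+72/2.857,130+352/2.857),'side':(130+86*.533,100+70*.533)}.items():
    print('ball',n,uv,atz(P[n],uv,.062+.08*np.cos(.7)))
E
```

```text
top slim [369.4103 252.    ] [ 9  9  7  7 39] [ 0.51   -0.3215  0.048 ]
top medium [299.9298 209.4737] [ 8  8  9  8 57] [ 0.628  -0.1175  0.055 ]
top stout [310.1053 263.    ] [ 7  6 11 11 95] [ 0.4708 -0.1493  0.063 ]
top flux [327.7078 244.513 ] [  5   5  14  14 154] [ 0.5318 -0.2036  0.023 ]
side slim [273.3939 320.5758] [ 8  9 10  8 66] [ 0.509 -0.323  0.048]
side medium [286.2424 232.9091] [ 7  8 11  8 66] [ 0.6276 -0.1187  0.055 ]
side stout [224.7712 260.4915] [  5   7  14  10 118] [ 0.4699 -0.1505  0.063 ]
side flux [261.8824 284.4007] [  3   6  18  19 272] [ 0.5297 -0.2113  0.023 ]
top slim [194.1, 240.6] [0.5239 0.1848 0.064 ]
top medium [216.3, 241.1] [0.5246 0.121  0.064 ]
top stout [240.8, 235.8] [0.5423 0.0515 0.064 ]
top ('tester', 0) [(0.9, array([0.5617, 0.164 , 0.    ]))]
top ('tweezers', 0) [(0.57, array([ 0.4085, -0.0105,  0.    ])), (0.29, array([ 0.6373, -0.2803,  0.    ]))]
top ('sponge_tin', 0) [(0.84, array([ 0.635 , -0.2794,  0.    ])), (0.71, array([ 0.4784, -0.1472,  0.    ]))]
top ('flux_bottle', 0) [(0.72, array([ 0.6096, -0.4054,  0.    ])), (0.59, array([ 0.6256, -0.1212,  0.    ]))]
top ('screwdriver', 0) [(0.56, array([ 0.4776, -0.4374,  0.    ]))]
side slim [202.5, 168.2] [0.5214 0.1755 0.064 ]
side medium [215.3, 179.0] [0.5378 0.12   0.064 ]
side stout [225.9, 198.6] [0.5377 0.0379 0.064 ]
side ('tester', 0) [(0.68, array([0.5773, 0.16  , 0.    ])), (0.48, array([ 0.3974, -0.0207,  0.    ]))]
side ('tweezers', 0) [(0.53, array([ 0.3979, -0.0128,  0.    ])), (0.44, array([ 0.4756, -0.427 ,  0.    ]))]
side ('sponge_tin', 0) [(0.65, array([ 0.641 , -0.2753,  0.    ]))]
side ('flux_bottle', 0) [(0.65, array([ 0.6071, -0.4054,  0.    ]))]
side ('screwdriver', 0) [(0.72, array([ 0.4771, -0.4281,  0.    ])), (0.56, array([0.5057, 0.4435, 0.    ]))]
ball top (165.20126006300313, 253.2061603080154) [0.4774 0.2496 0.1232]
ball side (175.838, 137.31) [0.479  0.2523 0.1232]
```

apply_moves(moves="-1 -0.275 0.177 0 0 0 -0.8;-1 -0.275 0.177 0 0 0 -0.8;-1 -0.275 0.177 0 0 0 -0.8;-1 -0.275 0.177 0 0 0 -0.8;-1 -0.275 0.177 0 0 0 0;-1 -0.275 0.177 0 0 0 0;-1 -0.275 0.177 0 0 0 0;-1 -0.275 0.177 0 0 0 0;-1 -0.275 0.177 0 0 0 0;-1 -0.275 0.177 0 0 0 0;-1 -0.275 0.177 0 0 0 0;-1 -0.275 0.177 0 0 0 0", force=40)

```text
t: 3.85
eef_pos: [0.386, 0.2501, 0.2317]
tool_rot: [-0.0, 0.707, 0.707, 0.001]
contact_force: [1.2, 0.2, -0.8]
gripper_width: 0.999
```

apply_moves(moves="-1 -0.27 0.217 0 0 0 0;-1 -0.27 0.217 0 0 0 0;-1 -0.27 0.217 0 0 0 0;-1 -0.27 0.217 0 0 0 0;-1 0 0 0 0 0 0;-1 0 0 0 0 0 0")

```text
t: 4.35
eef_pos: [0.4905, 0.1197, 0.2315]
tool_rot: [0.0, 0.709, 0.705, 0.0]
contact_force: [0.2, 0.2, -0.2]
gripper_width: 0.999
```

```bash
python3 - <<'E'
from h import *
import pickle
np.set_printoptions(precision=4,suppress=True)
p,T=wrist();save(p,'w1.png');pickle.dump((p,T),open('w1.pkl','wb'));print(T,bot.get_obs()['eef_pos'],bot.get_obs()['joint_vel'],p['fx'])
E
```

```text
[[ 0.0073  0.948   0.3181  0.4094]
 [ 1.     -0.0066 -0.0033  0.1202]
 [-0.001   0.3181 -0.9481  0.3742]
 [ 0.      0.      0.      1.    ]] [0.4894 0.1217 0.2313] [-0.0297 -0.0084 -0.0322  0.0123 -0.002   0.001  -0.0028] 311.63614332791263
```

View pics/w1.png

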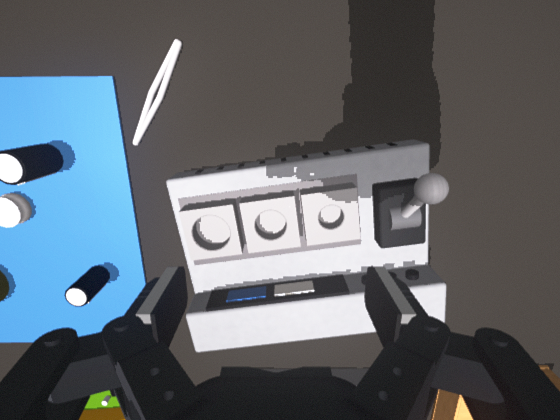

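```bash
python3 - <<'E'
import cv2
i=cv2.imread('pics/w1.png')[170:280,170:450]
cv2.imwrite('pics/w1c.png',cv2.resize(i,None,fx=2.85,fy=2.85,interpolation=cv2.INTER_CUBIC))
E
```

```text
(no output)
```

View pics/w1c.png

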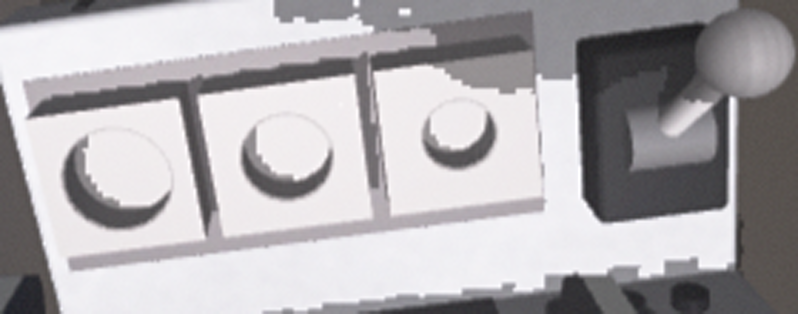

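```bash
cat >> h.py <<'E'
def projT(p,T,X):
    M=np.linalg.inv(T);c=(M[:3,:3]@np.array(X).T).T+M[:3,3]
    return np.c_[p['fx']*c[:,0]/c[:,2]+p['cx'],p['fy']*c[:,1]/c[:,2]+p['cy']]
E
python3 - <<'E'
from h import *
import pickle
np.set_printoptions(precision=4,suppress=True)
p,T=pickle.load(open('w1.pkl','rb'))
C={'stout':(211.05,232.3,.0205),'medium':(270.7,224.6,.017),'slim':(331.05,216.5,.0135)}
sc=6;x0,y0,x1,y1=185,190,355,260
im=cv2.resize(cv2.cvtColor(p['image'],cv2.COLOR_RGB2BGR)[y0:y1,x0:x1],None,fx=4.7,fy=4.7,interpolation=cv2.INTER_CUBIC)
W={}
for k,(u,v,r) in C.items():
    w=atz(p,(u,v),.064,T);W[k]=w;print(k,w)
    a=np.linspace(0,2*np.pi,60);X=np.c_[w[0]+r*np.cos(a),w[1]+r*np.sin(a),np.full(60,.064)]
    q=(projT(p,T,X)-[x0,y0]+.5)*4.7
    cv2.polylines(im,[q.astype(int)],True,(0,0,255),1)
d=W['slim']-W['stout'];print(np.hypot(*d[:2]),W['medium']-(W['slim']+W['stout'])/2,'yaw',np.degrees(np.arctan2(-d[0],d[1])))
cv2.imwrite('pics/w1d.png',im)
b=atz(p,(170+745/2.85,170+53/2.85),.1232,T);print('ball',b)
E
```

```text
stout [0.5421 0.0492 0.064 ]
medium [0.5336 0.1137 0.064 ]
slim [0.5248 0.1779 0.064 ]
0.1298229513060671 [ 0.0002  0.0002 -0.    ] yaw 7.655698495926804
ball [0.4785 0.2492 0.1232]
```

View pics/w1d.png

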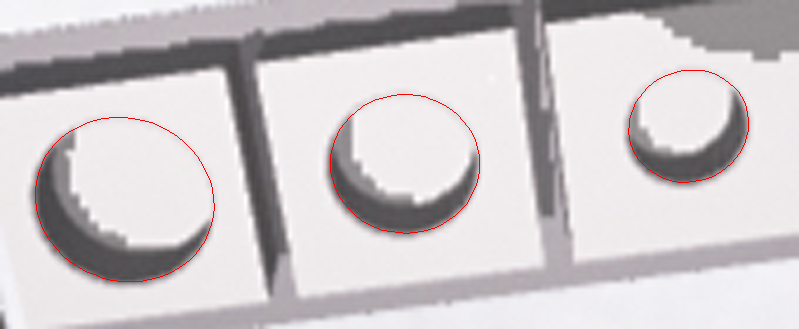

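apply_moves(moves="-1 -0.317 0 0 0 0 0;-1 -0.317 0 0 0 0 0;-1 -0.317 0 0 0 0 0;-1 -0.317 0 0 0 0 0;-1 -0.317 0 0 0 0 0;-1 -0.317 0 0 0 0 0;-1 -0.317 0 0 0 0 0;-1 -0.317 0 0 0 0 0;-1 -0.317 0 0 0 0 0;-1 0 0 0 0 0 0;-1 0 0 0 0 0 0")

```text
t: 5.32
eef_pos: [0.4889, -0.2207, 0.2312]
tool_rot: [-0.0, 0.708, 0.706, -0.0]
contact_force: [0.5, 1.1, -0.1]
gripper_width: 1.002
```

```bash
python3 - <<'E'
from h import *
import pickle
np.set_printoptions(precision=4,suppress=True)
p,T=wrist();save(p,'w2.png');pickle.dump((p,T),open('w2.pkl','wb'));print(T,bot.get_obs()['eef_pos'],bot.get_obs()['joint_vel'],p['fx'])
im=cv2.cvtColor(p['image'],cv2.COLOR_RGB2BGR)
C=dict(slim=(.5095,-.322,.048,.011),medium=(.628,-.118,.055,.0145),stout=(.4705,-.150,.063,.018))
g=p['image'].astype(float).min(2)
n,l,s,cc=cv2.connectedComponentsWithStats((g>175).astype(np.uint8))
for k,(x,y,z,r) in C.items():
    a=np.linspace(0,2*np.pi,60);X=np.c_[x+r*np.cos(a),y+r*np.sin(a),np.full(60,z)]
    q=projT(p,T,X);cv2.polylines(im,[(q+.5).astype(int)],True,(0,0,255),1)
    c=projT(p,T,np.array([[x,y,z]]))[0];print(k,c)
    j=l[int(c[1]),int(c[0])] if 0<=c[0]<560 and 0<=c[1]<420 else 0
    if j: print(k,s[j],cc[j],atz(p,cc[j],z,T))
cv2.imwrite('pics/w2d.png',im)
E
```

```text
[[ 0.0039  0.9483  0.3172  0.4079]
 [ 1.     -0.0035 -0.0018 -0.2206]
 [-0.0006  0.3172 -0.9483  0.3741]
 [ 0.      0.      0.      1.    ]] [ 0.4893 -0.2189  0.2311] [-0.0257 -0.0061 -0.0253  0.0085 -0.001   0.001  -0.0005] 311.63614332791263
slim [183.6399 200.6309]
slim [174 193  16  16 202] [181.6584 200.8069] [ 0.5097 -0.3242  0.048 ]
medium [362.3708 296.4873]
medium [351 289  14  17 194] [358.3454 297.0722] [ 0.6288 -0.1227  0.055 ]
stout [345.9355 167.605 ]
stout [331 155  28  27 579] [344.1589 167.8014] [ 0.4707 -0.1518  0.063 ]
```

View pics/w2d.png

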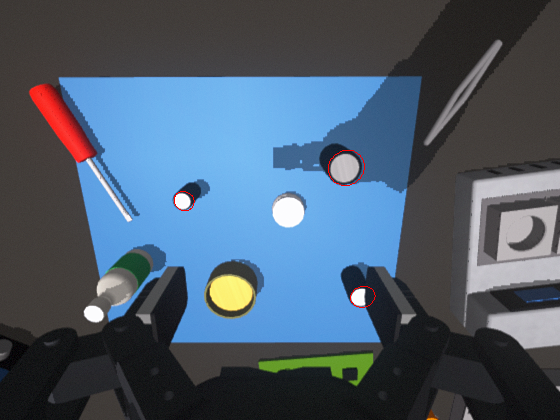

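apply_moves(moves="-0.18 -0.287 0.057 0.15 0 0 0;-0.18 -0.287 0.057 0.15 0 0 0;-0.18 -0.287 0.057 0.2 0 0 0;-0.18 0 0 0.25 0 0 0;-0.18 0 0 0.25 0 0 0;-0.18 0 0 0.26 0 0 0;-0.18 0 0 0 0 0 0")

```text
t: 5.95
eef_pos: [0.5073, -0.3171, 0.0748]
tool_rot: [-0.005, 0.706, 0.708, -0.001]
contact_force: [0.1, 0.5, -0.5]
gripper_width: 0.594
```

```bash
cat >> h.py <<'E'
def look(name,caps):
    np.set_printoptions(precision=4,suppress=True)
    p,T=wrist();o=bot.get_obs();print(o['t'],o['eef_pos'],o['contact_force'],o['gripper_width'])
    im=cv2.cvtColor(p['image'],cv2.COLOR_RGB2BGR)
    g=p['image'].astype(float).min(2)
    n,l,s,cc=cv2.connectedComponentsWithStats((g>150).astype(np.uint8))
    for (x,y,z,r) in caps:
        a=np.linspace(0,2*np.pi,60);X=np.c_[x+r*np.cos(a),y+r*np.sin(a),np.full(60,z)]
        q=projT(p,T,X);cv2.polylines(im,[(q+.5).astype(int)],True,(0,0,255),1)
        c=projT(p,T,np.array([[x,y,z]]))[0];print(c)
        if 0<=c[0]<560 and 0<=c[1]<420 and l[int(c[1]),int(c[0])]:
            j=l[int(c[1]),int(c[0])];print(s[j],cc[j],atz(p,cc[j],z,T))
    cv2.imwrite('pics/'+name,im);return p,T
E
python3 - <<'E'
from h import *
look('w3.png',[(.5097,-.3235,.048,.011)])
E
```

```text
6.0 [ 0.5085 -0.3185  0.0778] [-0.1857  0.3327  0.0375] 0.5888148870128407
[265.1304 249.1745]
[251 236  28  27 592] [264.3885 249.103 ] [ 0.5097 -0.3239  0.048 ]
```

View pics/w3.png

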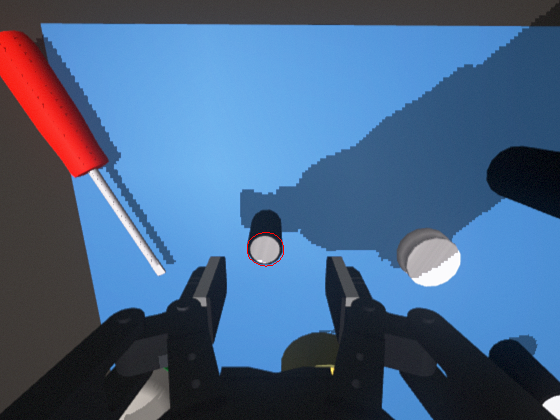

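apply_moves(moves="-0.18 0 0 0.2 0 0 0;-0.18 0 0 0.2 0 0 0;-0.18 0 0.01 0.07 0 0 0;-0.18 0 0 0 0 0 0;-0.18 0 0 0 0 0 0;-0.18 0 0 0 0 0 0")

```text
t: 6.5
eef_pos: [0.5121, -0.3231, 0.0262]
tool_rot: [0.001, 0.707, 0.707, 0.001]
contact_force: [0.4, 0.2, 0.2]
gripper_width: 0.588
```

```bash
python3 - <<'E'
from h import *
look('w4.png',[(.5097,-.3239,.048,.011)])
E
```

```text
6.55 [ 0.512  -0.3232  0.0261] [0.0387 0.4675 0.0767] 0.5876104805176939
[274.4507 287.6414]
[ 256  271   38   34 1020] [274.502 287.35 ] [ 0.5095 -0.3239  0.048 ]
```

View pics/w4.png

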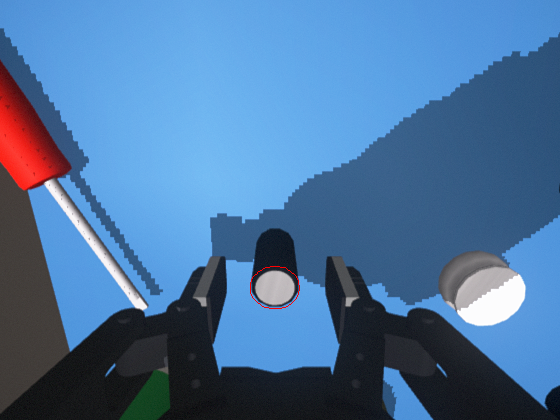

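apply_moves(moves="-0.18 -0.004 -0.02 0.042 0 0 0;-0.18 0 0 0 0 0 0;-0.18 0 0 0 0 0 0;1 0 0 0 0 0 0;1 0 0 0 0 0 0;1 0 0 0 0 0 0;1 0 0 0 0 0 0;1 0 0 0 0 0 0;1 0 0 0 0 0 0", force=40)

```text
t: 7.3
eef_pos: [0.5084, -0.3234, 0.0193]
tool_rot: [0.0, 0.707, 0.707, 0.0]
contact_force: [-0.9, 0.8, 2.9]
gripper_width: 0.245
```

```bash
python3 - <<'E'
from h import *
look('w5.png',[(.5097,-.3239,.048,.011)])
E
```

```text
7.35 [ 0.5084 -0.3234  0.0193] [-0.757   0.9855  3.1533] 0.24440013674034317
[274.9569 303.9152]
[ 256  287   40   34 1086] [275.7081 303.7247] [ 0.5096 -0.3236  0.048 ]
```

View pics/w5.png

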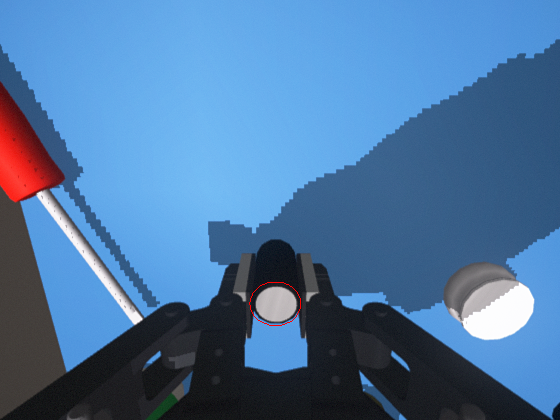

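apply_moves(moves="1 0 0 -0.15 0 0 0;1 0 0 -0.3 0 0 0;1 0.1 0 -0.34 0 0 0;1 0.25 0.01 -0.2 0 0 0;1 0.33 0.01 0 0 0 0;1 0.33 0.01 0 0 0 0;1 0.33 0.01 0 0 0 0;1 0.33 0.01 0 0 0 0;1 0.33 0.01 0 0 0 0;1 0.33 0.01 0 0 0 0;1 0.33 0.01 0 0 0 0;1 0.33 0.01 0 0 0 0")

```text
t: 8.35
eef_pos: [0.5188, 0.0372, 0.1371]
tool_rot: [0.0, 0.707, 0.707, 0.0]
contact_force: [1.6, -0.9, -0.4]
gripper_width: 0.24
```

apply_moves(moves="1 0.33 0.01 0 0 0 0;1 0.33 0.01 0 0 0 0;1 0.3 0.01 0 0 0 0;1 0.16 0.01 0 0 0 0;1 0.05 0 0.1 0 0 0;1 0 0 0.1 0 0 0;1 0 0 0 0 0 0;1 0 0 0 0 0 0;1 0 0 0 0 0 0")

```text
t: 9.1
eef_pos: [0.5241, 0.1732, 0.1129]
tool_rot: [0.0, 0.708, 0.706, -0.001]
contact_force: [-0.6, 0.2, 0.6]
gripper_width: 0.237
```

```bash
python3 - <<'E'
from h import *
o=bot.get_obs();b=o['eef_pos']-np.array([0,0,.0163])
p,T=look('w6.png',[(b[0]+.0012,b[1],b[2]+.045,.011),(.5248,.1779,.064,.0135)])
for n in ['top','side']:
    p=imaging.read_camera(n);c=np.array(proj(p,b+[.0012,0,.045]));c2=np.array(proj(p,b+[.0012,0,0]))
    i=cv2.cvtColor(p['image'],cv2.COLOR_RGB2BGR);u,v=c.astype(int)
    i=cv2.resize(i[v-30:v+45,u-50:u+50],None,fx=6,fy=6,interpolation=cv2.INTER_CUBIC)
    for q in (c,c2): cv2.circle(i,tuple(((q-[u-50,v-30]+.5)*6).astype(int)),3,(0,0,255),-1)
    cv2.imwrite(f'pics/{n}6.png',i)
E
```

```text
9.15 [0.5244 0.1737 0.1132] [ 0.4821 -0.4561 -0.864 ] 0.24250416243086975
[276.1539 303.6722]
[ 256  287   40   35 1124] [275.5658 303.8345] [0.5254 0.1729 0.1416]
[283.2295 231.7464]
[270 226  26  14 201] [282.1741 233.0149] [0.5257 0.1772 0.064 ]
```

View pics/w6.png

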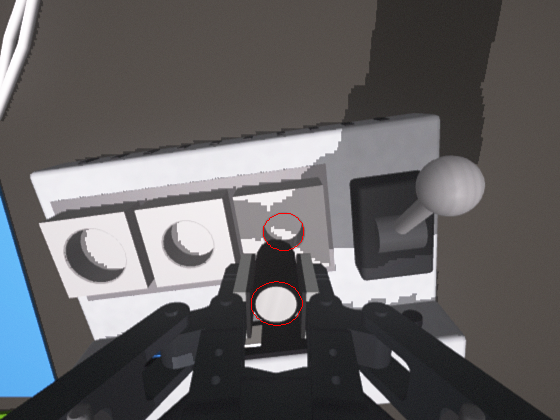

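View pics/side6.png

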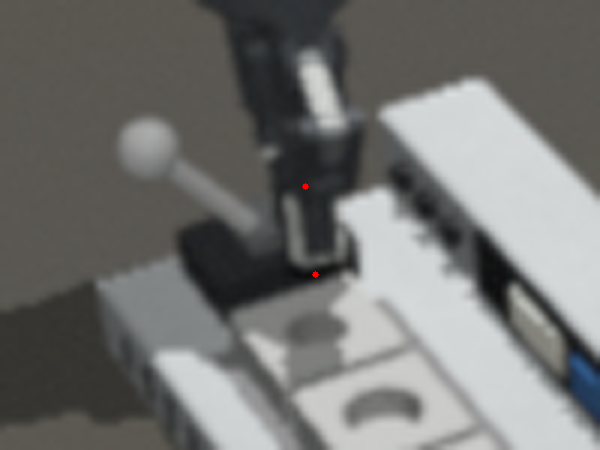

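apply_moves(moves="1 0.035 -0.006 0.1 0 0 0;1 0 0 0.13 0 0 0;1 0 0 0 0 0 0;1 0 0 0 0 0 0;1 0 0 0 0 0 0")

```text
t: 9.67
eef_pos: [0.5235, 0.1798, 0.0857]
tool_rot: [0.0, 0.707, 0.707, 0.0]
contact_force: [-0.3, 0.7, 0.1]
gripper_width: 0.244
```

```bash
python3 - <<'E'
from h import *
o=bot.get_obs();b=o['eef_pos']-np.array([0,0,.0163])
p,T=look('w7.png',[(b[0]+.0012,b[1],b[2]+.045,.011),(.5248,.1779,.064,.0135)])
i=cv2.imread('pics/w7.png')[200:350,200:360];cv2.imwrite('pics/w7c.png',cv2.resize(i,None,fx=4,fy=4,interpolation=cv2.INTER_CUBIC))
E
```

```text
9.7167 [0.5238 0.1799 0.086 ] [ 0.9776 -0.6083 -0.8761] 0.24519161992062444
[276.2186 303.7142]
[ 256  287   40   35 1123] [275.5681 303.8192] [0.5248 0.1795 0.1144]
[272.8761 251.008 ]
```

View pics/w7c.png

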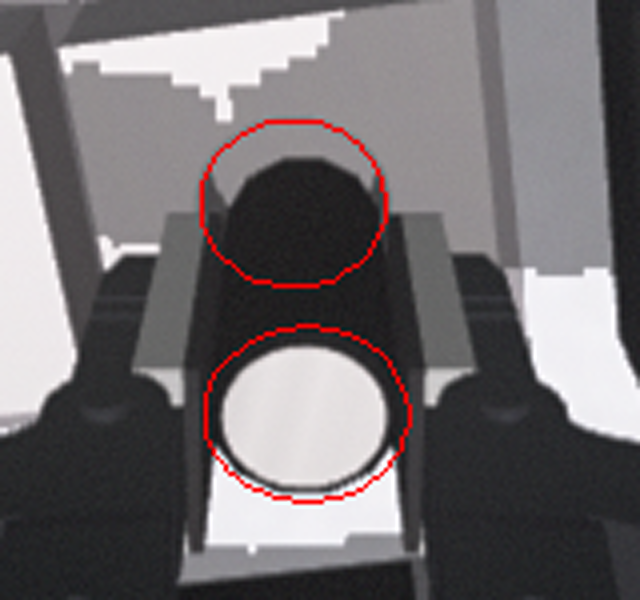

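apply_moves(moves="1 -0.016 0 0 0 0 0;1 0 0 0.04 0 0 0;1 0 0 0.05 0 0 0;1 0 0 0.05 0 0 0;1 0 0 0 0 0 0;1 0 0 0 0 0 0")

```text
t: 10.22
eef_pos: [0.5229, 0.1778, 0.0681]
tool_rot: [-0.0, 0.707, 0.707, -0.001]
contact_force: [0.2, -0.1, 0.0]
gripper_width: 0.241
```

apply_moves(moves="1 0 0 0.025 0 0 0;1 0 0 0 0 0 0;0.06 0 0 0 0 0 0;0.06 0 0 0 0 0 0;0.06 0 0 0 0 0 0;0.06 0 0 -0.1 0 0 0;0.06 0 0 -0.2 0 0 0;0.06 0 0 -0.3 0 0 0;0.06 0 0 -0.2 0 0 0;0.06 0 0 0 0 0 0")

```text
t: 11.05
eef_pos: [0.5268, 0.1787, 0.1676]
tool_rot: [0.001, 0.708, 0.707, 0.004]
contact_force: [0.3, 0.0, -0.3]
gripper_width: 0.47
```

```bash
python3 - <<'E'
from h import *
p,T=look('w8.png',[(.5248,.1779,.091,.011)])
E
```

```text
11.1 [0.5254 0.1786 0.1653] [-0.2646 -0.8206 -0.1782] 0.46886787767190813
[274.4622 213.1342]
[263 202  23  23 413] [273.816  212.9274] [0.5246 0.1774 0.091 ]
```

View pics/w8.png

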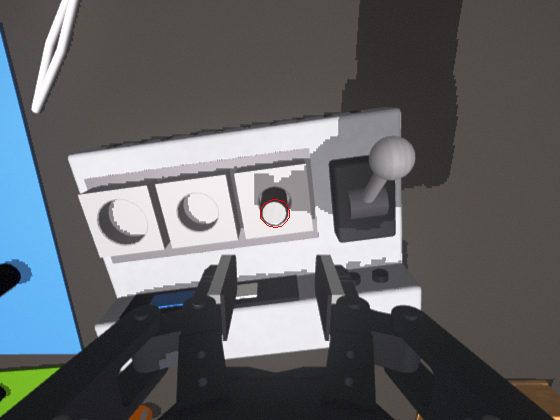

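apply_moves(moves="-0.41 -0.309 0.107 0 0 0 0;-0.41 -0.309 0.107 0 0 0 0;-0.41 -0.309 0.107 0 0 0 0;-0.41 -0.309 0.107 0 0 0 0;-0.41 -0.309 0.107 0 0 0 0;-0.41 -0.309 0.107 0.1 0 0 0;-0.41 -0.309 0.107 0.1 0 0 0;-0.41 -0.309 0.107 0.15 0 0 0;-0.41 0 0 0.2 0 0 0;-0.41 0 0 0.07 0 0 0;-0.41 0 0 0 0 0 0;-0.41 0 0 0 0 0 0")

```text
t: 12.1
eef_pos: [0.625, -0.1161, 0.0875]
tool_rot: [-0.001, 0.707, 0.707, -0.0]
contact_force: [0.1, -0.2, 0.5]
gripper_width: 0.706
```

```bash
python3 - <<'E'
from h import *
p,T=look('w9.png',[(.628,-.119,.055,.0145)])
E
```

```text
12.15 [ 0.6258 -0.116   0.0884] [-0.5122  0.1099 -0.4208] 0.7008036824522398
[271.3882 245.7176]
[ 252  229   37   35 1023] [269.6413 245.7967] [ 0.6281 -0.1201  0.055 ]
```

View pics/w9.png

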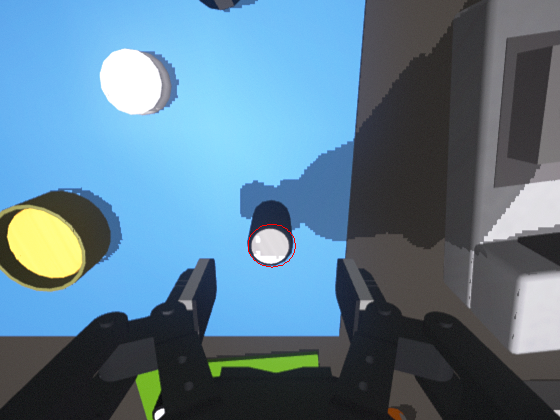

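apply_moves(moves="-0.41 -0.033 0.018 0.1 0 0 0;-0.41 0 0 0.2 0 0 0;-0.41 0 0 0.2 0 0 0;-0.41 0 0 0.035 0 0 0;-0.41 0 0 0 0 0 0;-0.41 0 0 0 0 0 0;1 0 0 0 0 0 0;1 0 0 0 0 0 0;1 0 0 0 0 0 0;1 0 0 0 0 0 0;1 0 0 0 0 0 0;1 0 0 0 0 0 0")

```text
t: 13.15
eef_pos: [0.6287, -0.1215, 0.0252]
tool_rot: [0.001, 0.707, 0.707, 0.001]
contact_force: [-0.5, 0.7, 6.6]
gripper_width: 0.326
```

```bash
python3 - <<'E'
from h import *
p,T=look('w10.png',[(.628,-.120,.055,.0145)])
E
```

```text
13.2 [ 0.6287 -0.1215  0.0252] [-1.4038 -0.4938  6.6137] 0.32676484536288153
[279.7793 301.5989]
[ 249  279   54   46 1982] [275.4379 301.3239] [ 0.6279 -0.1218  0.055 ]
```

View pics/w10.png

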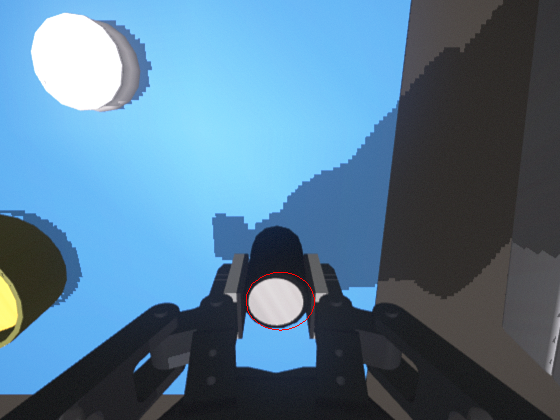

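apply_moves(moves="1 0 0 -0.15 0 0 0;1 0 0 -0.3 0 0 0;1 0.05 -0.02 -0.33 0 0 0;1 0.17 -0.067 -0.25 0 0 0;1 0.29 -0.117 0 0 0 0;1 0.29 -0.117 0 0 0 0;1 0.29 -0.117 0 0 0 0;1 0.29 -0.117 0 0 0 0;1 0.29 -0.117 0 0 0 0;1 0.22 -0.085 0.1 0 0 0;1 0.071 -0.029 0.2 0 0 0;1 0 0 0.1 0 0 0")

```text
t: 14.2
eef_pos: [0.5314, 0.1178, 0.0979]
tool_rot: [-0.001, 0.705, 0.709, -0.0]
contact_force: [0.3, 0.2, -0.7]
gripper_width: 0.326
```

apply_moves(moves="1 0 0 0 0 0 0;1 0 0 0 0 0 0;1 0 0 0 0 0 0")

```text
t: 14.45
eef_pos: [0.5347, 0.112, 0.1002]
tool_rot: [0.001, 0.708, 0.706, 0.0]
contact_force: [0.8, -0.5, -0.1]
gripper_width: 0.328
```

```bash
python3 - <<'E'
from h import *
o=bot.get_obs();b=o['eef_pos']-np.array([0,0,.0222])
p,T=look('w11.png',[(b[0]-.0008,b[1],b[2]+.052,.0145),(.5336,.1137,.064,.017)])
i=cv2.imread('pics/w11.png')[190:350,180:370];cv2.imwrite('pics/w11c.png',cv2.resize(i,None,fx=3.7,fy=3.7,interpolation=cv2.INTER_CUBIC))
E
```

```text
14.5 [0.5348 0.1122 0.1004] [ 0.7901 -0.4828 -0.7014] 0.32479141244193205
[276.1776 301.3824]
[ 249  278   54   47 1995] [275.3038 301.2551] [0.5338 0.1116 0.13  ]
[278.8136 237.0912]
```

View pics/w11c.png

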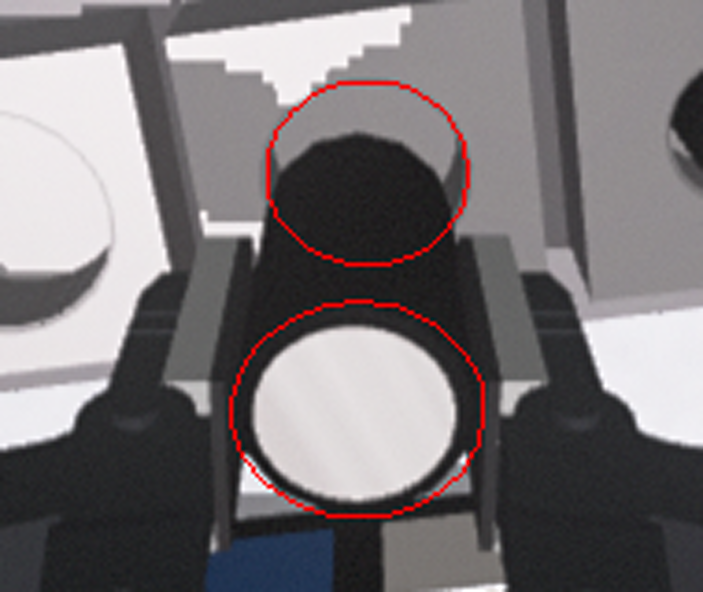

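apply_moves(moves="1 0.015 0 0 0 0 0;1 0 0 0.05 0 0 0;1 0 0 0.05 0 0 0;1 0 0 0.06 0 0 0;1 0 0 0.06 0 0 0;1 0 0 0 0 0 0;1 0 0 0 0 0 0")

```text
t: 15.08
eef_pos: [0.533, 0.1154, 0.0722]
tool_rot: [-0.0, 0.707, 0.707, -0.001]
contact_force: [-0.5, -1.8, -0.3]
gripper_width: 0.324
```

apply_moves(moves="1 -0.01 0.004 0.015 0 0 0;1 0 0 0 0 0 0;-0.06 0 0 0 0 0 0;-0.06 0 0 0 0 0 0;-0.06 0 0 0 0 0 0;-0.06 0 0 -0.1 0 0 0;-0.06 0 0 -0.2 0 0 0;-0.06 0 0 -0.3 0 0 0;-0.06 0 0 -0.15 0 0 0;-0.06 0 0 0 0 0 0")

```text
t: 15.92
eef_pos: [0.5369, 0.115, 0.1663]
tool_rot: [0.002, 0.707, 0.707, 0.004]
contact_force: [0.4, -0.4, -0.0]
gripper_width: 0.528
```

```bash
python3 - <<'E'
from h import *
p,T=look('w12.png',[(.5336,.1137,.098,.0145),(.5248,.1779,.091,.011)])
E
```

```text
15.9667 [0.5356 0.115  0.1641] [ 0.8315 -0.1836 -0.3377] 0.530542295382675
[273.9495 215.4138]
[260 200  32  31 776] [275.2487 214.875 ] [0.5332 0.1146 0.098 ]
[361.4786 200.5543]
[350 189  23  23 428] [360.9299 200.3131] [0.5246 0.1775 0.091 ]
```

View pics/w12.png

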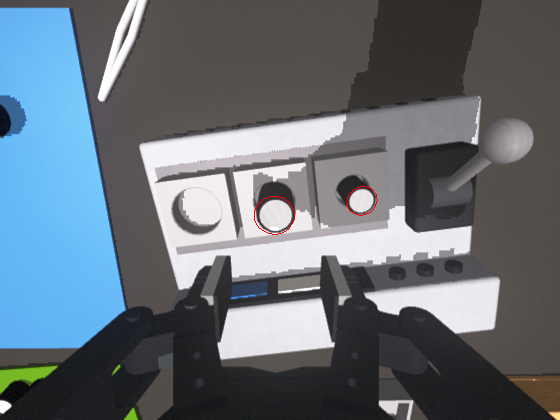

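apply_moves(moves="-0.65 -0.28 -0.068 0 0 0 0;-0.65 -0.28 -0.068 0 0 0 0;-0.65 -0.28 -0.068 0 0 0 0;-0.65 -0.28 -0.068 0 0 0 0;-0.65 -0.28 -0.068 0 0 0 0;-0.65 -0.28 -0.068 0.05 0 0 0;-0.65 -0.28 -0.068 0.1 0 0 0;-0.65 -0.26 -0.065 0.15 0 0 0;-0.65 0 0 0.15 0 0 0;-0.65 0 0 0.08 0 0 0;-0.65 0 0 0 0 0 0;-0.65 0 0 0 0 0 0")

```text
t: 16.97
eef_pos: [0.4688, -0.1507, 0.0971]
tool_rot: [-0.001, 0.707, 0.708, -0.0]
contact_force: [-0.4, -0.3, -0.0]
gripper_width: 0.823
```

```bash
python3 - <<'E'
from h import *
p,T=look('w13.png',[(.4707,-.1515,.063,.018)])
E
```

```text
17.0167 [ 0.4694 -0.1507  0.0977] [-0.6605 -0.8543  0.3246] 0.8253091218854078
[274.756  243.0267]
[ 251  222   47   43 1557] [274.1599 242.8529] [ 0.4706 -0.1519  0.063 ]
```

View pics/w13.png

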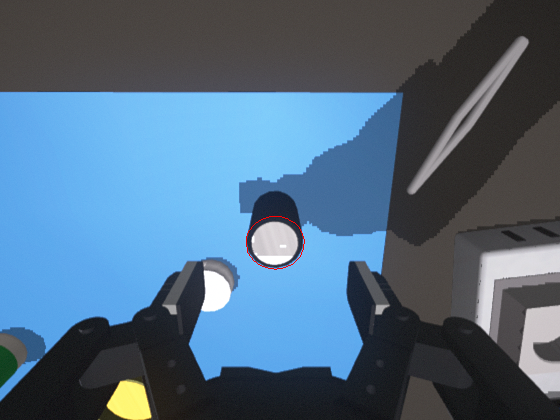

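apply_moves(moves="-0.41 -0.01 0.01 0.08 0 0 0;-0.41 0 0 0.18 0 0 0;-0.41 0 0 0.2 0 0 0;-0.41 0 0 0.12 0 0 0;-0.41 0 0 0 0 0 0;-0.41 0 0 0 0 0 0;1 0 0 0 0 0 0;1 0 0 0 0 0 0;1 0 0 0 0 0 0;1 0 0 0 0 0 0;1 0 0 0 0 0 0;1 0 0 0 0 0 0")

```text
t: 18.02
eef_pos: [0.4712, -0.1531, 0.0291]
tool_rot: [0.001, 0.707, 0.707, 0.001]
contact_force: [-0.1, 1.0, 7.2]
gripper_width: 0.41
```

```bash
python3 - <<'E'
from h import *
p,T=look('w14.png',[(.4706,-.1519,.063,.018)])
E
```

```text
18.0667 [ 0.4712 -0.1531  0.0292] [-0.6525  0.7232  7.8132] 0.4101566128152713
[279.1356 307.852 ]
[ 241  278   70   59 3213] [275.5496 307.1581] [ 0.4703 -0.1534  0.063 ]
```

View pics/w14.png

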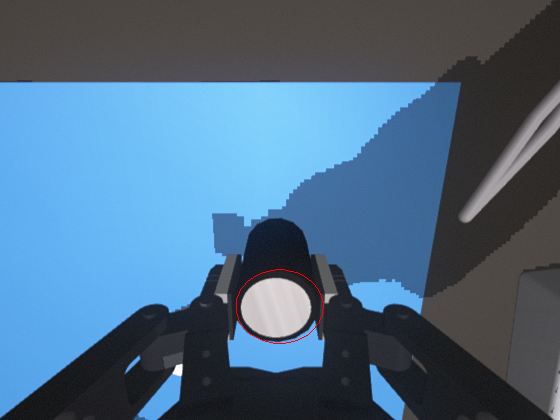

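apply_moves(moves="1 0 0 -0.15 0 0 0;1 0 0 -0.3 0 0 0;1 0.05 0.018 -0.32 0 0 0;1 0.2 0.071 -0.2 0 0 0;1 0.3 0.106 0 0 0 0;1 0.3 0.106 0 0 0 0;1 0.3 0.106 0 0 0 0;1 0.3 0.106 0 0 0 0;1 0.18 0.064 0.1 0 0 0;1 0.07 0.02 0.2 0 0 0;1 0 0 0.04 0 0 0;1 0 0 0 0 0 0")

```text
t: 19.07
eef_pos: [0.5402, 0.0507, 0.1024]
tool_rot: [-0.001, 0.707, 0.707, -0.002]
contact_force: [0.4, 0.1, -0.5]
gripper_width: 0.408
```

apply_moves(moves="1 0 0 0 0 0 0;1 0 0 0 0 0 0")

```text
t: 19.23
eef_pos: [0.5421, 0.0491, 0.1047]
tool_rot: [0.001, 0.708, 0.706, 0.0]
contact_force: [0.7, 0.3, 0.1]
gripper_width: 0.413
```

```bash
python3 - <<'E'
from h import *
o=bot.get_obs();b=o['eef_pos']-np.array([0,0,.0262])
p,T=look('w15.png',[(b[0]-.0009,b[1],b[2]+.06,.018),(.5421,.0492,.064,.0205)])
i=cv2.imread('pics/w15.png')[190:350,180:370];cv2.imwrite('pics/w15c.png',cv2.resize(i,None,fx=3.7,fy=3.7,interpolation=cv2.INTER_CUBIC))
E
```

```text
19.2833 [0.5423 0.0493 0.1048] [ 0.3118  0.8558 -0.7336] 0.4067473611429867
[276.2132 307.0327]
[ 241  278   70   59 3232] [275.3744 307.0684] [0.5412 0.0488 0.1385]
[276.1608 235.749 ]
```

View pics/w15c.png

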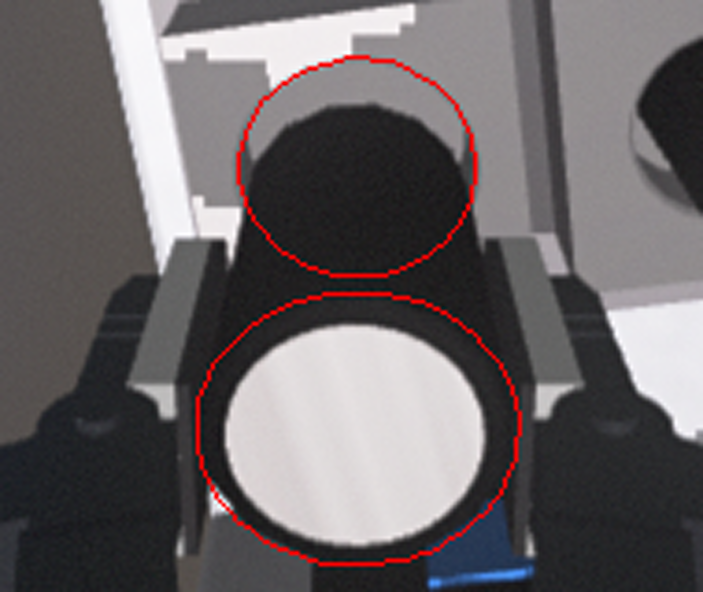

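apply_moves(moves="1 0.002 0.006 0.03 0 0 0;1 0 0 0.05 0 0 0;1 0 0 0.05 0 0 0;1 0 0 0.05 0 0 0;1 0 0 0.05 0 0 0;1 0 0 0 0 0 0;1 0 0 0 0 0 0")

```text
t: 19.87
eef_pos: [0.5422, 0.051, 0.0754]
tool_rot: [-0.0, 0.707, 0.707, -0.001]
contact_force: [0.0, 0.2, -0.3]
gripper_width: 0.406
```

apply_moves(moves="1 0 0.004 0.012 0 0 0;1 0 0 0 0 0 0;-0.2 0 0 0 0 0 0;-0.2 0 0 0 0 0 0;-0.2 0 0 0 0 0 0;-0.2 0 0 -0.1 0 0 0;-0.2 0 0 -0.25 0 0 0;-0.2 0 0 -0.3 0 0 -0.957;-0.2 0 0 -0.2 0 0 -0.957;-0.2 0 0 0 0 0 0")

```text
t: 20.7
eef_pos: [0.5465, 0.0511, 0.1825]
tool_rot: [0.003, 0.658, 0.753, 0.004]
contact_force: [0.2, -0.3, -0.1]
gripper_width: 0.601
```

```bash
python3 - <<'E'
from h import *
p,T=look('w16.png',[(.5421,.0492,.106,.018),(.5336,.1137,.098,.0145),(.5248,.1779,.091,.011)]);print(tcpT(bot.get_obs()))
print(projT(p,T,np.array([[.478,.25,.1232]])))
p=imaging.read_camera('side');i=cv2.cvtColor(p['image'],cv2.COLOR_RGB2BGR)[90:250,120:320];cv2.imwrite('pics/s16.png',cv2.resize(i,None,fx=3.5,fy=3.5,interpolation=cv2.INTER_CUBIC))
E
```

```text
20.75 [0.5451 0.0513 0.1801] [-0.2393  0.1177 -0.0896] 0.5984746816308424
[274.2784 209.8375]
[ 258  192   39   38 1126] [276.9973 210.5746] [0.5424 0.0513 0.106 ]
[358.9266 206.5875]
[346 192  30  29 678] [360.3687 206.09  ] [0.5331 0.1147 0.098 ]
[438.6988 203.5346]
[428 193  22  21 365] [438.4192 203.2877] [0.5246 0.1776 0.091 ]
[[-0.1326  0.9911  0.0063  0.5451]
 [ 0.9912  0.1326  0.0022  0.0513]
 [ 0.0014  0.0065 -1.      0.1801]
 [ 0.      0.      0.      1.    ]]
[[591.4531 165.8283]]
```

View pics/w16.png

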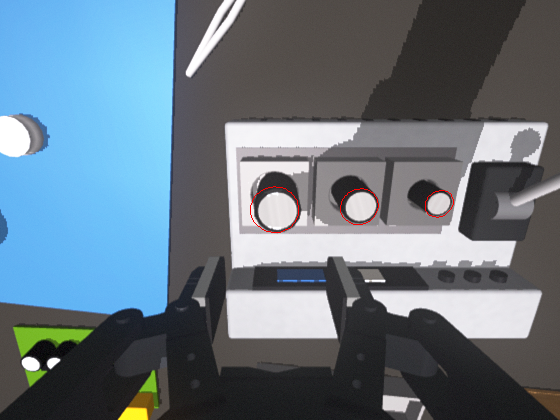

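View pics/s16.png

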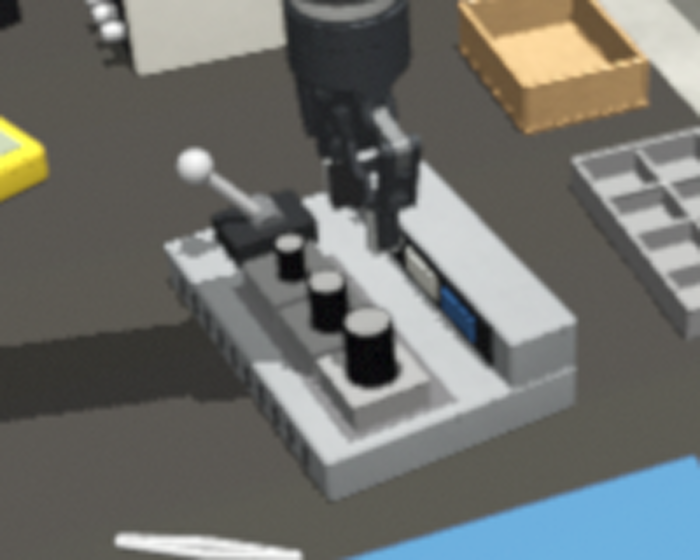

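apply_moves(moves="-0.41 0.285 -0.056 0 0 0 0;-0.41 0.285 -0.056 0 0 0 0;-0.41 0.285 -0.056 0 0 0 0;-0.41 0.285 -0.056 0 0 0 0;-0.41 0.285 -0.056 0 0 0 0;-0.41 0.285 -0.056 0 0 0 0;-0.41 0 0 0 0 0 0;-0.41 0 0 0 0 0 0;-0.41 0 0 0 0 0 0", force=25)

```text
t: 21.55
eef_pos: [0.4753, 0.2484, 0.1756]
tool_rot: [0.0, 0.659, 0.752, -0.001]
contact_force: [-0.9, -1.3, -1.0]
gripper_width: 0.705
```

```bash
python3 - <<'E'
from h import *
p,T=look('w17.png',[(.478,.25,.1232,.013)]);print(tcpT(bot.get_obs()))
E
```

```text
21.6 [0.4757 0.2477 0.1758] [-0.5995  0.1428  0.7203] 0.7086308210608129
[278.0528 232.9019]
[262 226  25  25 470] [274.2213 238.5149] [0.4825 0.248  0.1232]
[[-0.131   0.9914 -0.001   0.4757]
 [ 0.9914  0.131  -0.0016  0.2477]
 [-0.0014 -0.0012 -1.      0.1758]
 [ 0.      0.      0.      1.    ]]
```

View pics/w17.png

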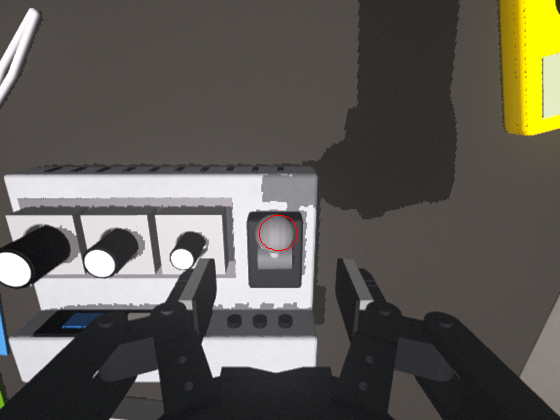

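apply_moves(moves="-0.41 0.017 0.02 0.1 0 0 0;-0.41 0 0 0.25 0 0 0;-0.41 0 0 0.2 0 0 0;-0.41 0 0 0.05 0 0 0;-0.41 0 0 0 0 0 0;-0.41 0 0 0 0 0 0;1 0 0 0 0 0 0;1 0 0 0 0 0 0;1 0 0 0 0 0 0;1 0 0 0 0 0 0;1 0 0 0 0 0 0;1 0 0 0 0 0 0", force=25)

```text
t: 22.6
eef_pos: [0.4777, 0.2478, 0.1051]
tool_rot: [0.001, 0.659, 0.752, -0.002]
contact_force: [-2.8, -9.8, 5.9]
gripper_width: 0.283
```

```bash
python3 - <<'E'
from h import *
p,T=look('w18.png',[(.478,.25,.1232,.013)]);print(tcpT(bot.get_obs()))
E
```

```text
22.65 [0.4777 0.2478 0.1051] [ -1.9284 -10.1978   5.7103] 0.28193215728179827
[280.9027 288.5012]
[ 255  277   41   38 1179] [275.2078 296.    ] [0.4824 0.2479 0.1232]
[[-0.1302  0.9915 -0.0015  0.4777]
 [ 0.9915  0.1302 -0.0036  0.2478]
 [-0.0034 -0.002  -1.      0.1051]
 [ 0.      0.      0.      1.    ]]
```

View pics/w18.png

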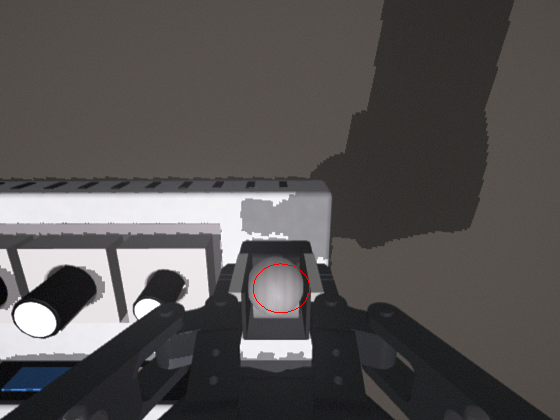

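apply_moves(moves="1 -0.015 0 0 0 0 0;1 0 0.064 -0.0475 0 0 0;1 0 0.069 -0.04 0 0 0;1 0 0.073 -0.031 0 0 0;1 0 0.077 -0.0225 0 0 0;1 0 0.079 -0.0125 0 0 0;1 0 0.067 -0.003 0 0 0;1 0 0 0 0 0 0;1 0 0 0 0 0 0;1 0 0 0 0 0 0")

```text
t: 23.48
eef_pos: [0.5298, 0.2547, 0.1238]
tool_rot: [0.001, 0.659, 0.752, -0.0]
contact_force: [0.6, -5.1, -1.9]
gripper_width: 0.283
```

```bash
python3 - <<'E'
from h import *
p,T=look('w19.png',[(.5293,.256,.142,.013)]);print(tcpT(bot.get_obs()))
E
```

```text
23.5333 [0.5298 0.2547 0.1238] [-0.1624 -5.7946  0.1954] 0.2822260637193576
[279.1593 286.9571]
[ 256  271   39   36 1027] [275.7439 288.7799] [0.5305 0.2546 0.142 ]
[[-0.1314  0.9913  0.0007  0.5298]
 [ 0.9913  0.1314 -0.0017  0.2547]
 [-0.0018  0.0004 -1.      0.1238]
 [ 0.      0.      0.      1.    ]]
```

View pics/w19.png

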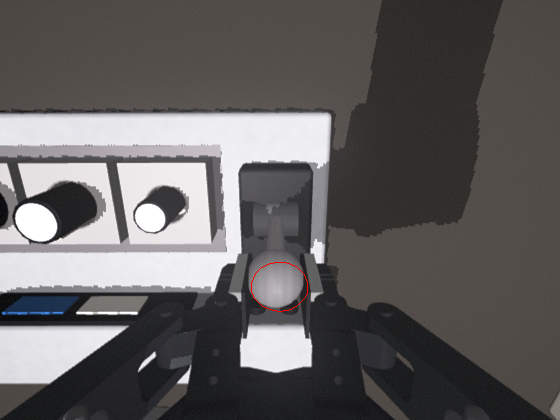

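apply_moves(moves="1 -0.01 -0.004 0 0 0 0;1 0 0 0 0 0 0;-0.06 0 0 0 0 0 0;-0.06 0 0 0 0 0 0;-0.06 0 0 0 0 0 0;-0.06 0 0 -0.1 0 0 0;-0.06 0 0 -0.25 0 0 0;-0.06 0 0 -0.34 0 0 0;-0.06 -0.2 -0.2 -0.2 0 0 0;-0.06 -0.25 -0.2 0 0 0 0;-0.06 -0.1 -0.1 0 0 0 0;-0.06 0 0 0 0 0 0")

```text
t: 24.53
eef_pos: [0.4767, 0.1784, 0.2316]
tool_rot: [-0.001, 0.66, 0.751, 0.0]
contact_force: [-0.4, -0.1, -0.6]
gripper_width: 0.532
```

```bash
python3 - <<'E'
from h import *
p,T=look('w20.png',[(.5293,.256,.142,.013),(.5421,.0492,.106,.018),(.5336,.1137,.098,.0145),(.5248,.1779,.091,.011)])
for n in ['side','top']:
    p=imaging.read_camera(n);i=cv2.cvtColor(p['image'],cv2.COLOR_RGB2BGR);print(n,proj(p,[.5293,.256,.142]),proj(p,[.5293,.256,.062]))
    save(p,n+'20.png')
    x,y=(120,90) if n=='side' else (140,190)
    i=cv2.resize(i[y:y+160,x:x+200],None,fx=3.5,fy=3.5,interpolation=cv2.INTER_CUBIC)
    cv2.imwrite(f'pics/{n}20c.png',i)
E
```

```text
24.5833 [0.4777 0.1808 0.2315] [ 0.3091  0.8426 -0.9962] 0.5289799236340799
[358.2208 279.4822]
[349 263  23  26 360] [361.8639 274.1917] [0.5239 0.258  0.142 ]
[131.8641 246.5223]
[118 233  32  29 714] [133.7353 247.1078] [0.5425 0.0509 0.106 ]
[202.3408 242.7004]
[  111   170   222   118 15936] [223.4447 225.6416] [0.5132 0.1327 0.098 ]
[269.1046 239.1735]
[  111   170   222   118 15936] [223.4447 225.6416] [0.5161 0.1318 0.091 ]
side [np.float64(193.430628210773), np.float64(126.23906425869426)] [np.float64(196.5461387133676), np.float64(151.3574422929375)]
top [np.float64(162.87855728806684), np.float64(233.10077600773732)] [np.float64(169.6670022245421), np.float64(238.02963138327868)]
```

View pics/w20.png

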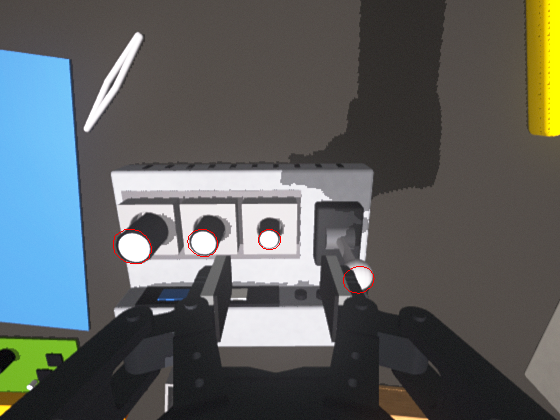

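View pics/side20c.png

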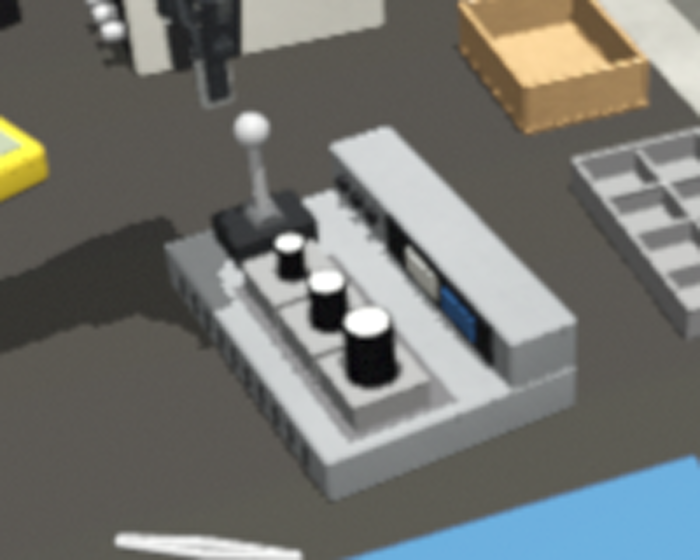

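View pics/top20c.png

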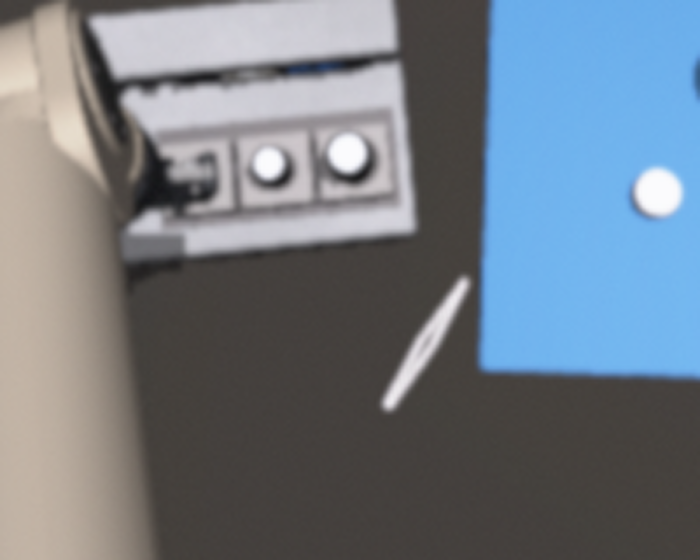

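apply_moves(moves="-0.06 0.1 0.25 -0.05 0 0 0;-0.06 0.15 0.25 -0.05 0 0 0;-0.06 0.05 0.15 0 0 0 0;-0.06 0 0 0 0 0 0;-0.06 0 0 0 0 0 0;-0.06 0 0 0 0 0 0")

```text
t: 25.18
eef_pos: [0.5504, 0.2283, 0.2415]
tool_rot: [-0.0, 0.658, 0.753, -0.001]
contact_force: [0.2, 0.7, -0.7]
gripper_width: 0.529
```

```bash
python3 - <<'E'
from h import *
import pickle
p,T=look('w21.png',[(.5293,.256,.142,.013),(.5421,.0492,.106,.018),(.5336,.1137,.098,.0145),(.5248,.1779,.091,.011)])
pickle.dump((p,T),open('w21.pkl','wb'))
E
```

```text
25.2333 [0.5502 0.2279 0.2416] [-0.381  -1.1771 -0.2778] 0.5301320279042671
[313.9307 186.5025]
[297 166  27  27 524] [310.6718 179.0534] [0.5236 0.2524 0.142 ]
[ 79.7455 160.4006]
[ 65 145  34  33 861] [ 81.6632 160.856 ] [0.5423 0.0509 0.106 ]
[155.4372 159.0077]
[144 146  26  26 542] [156.3118 158.4834] [0.533  0.1145 0.098 ]
[226.8196 157.5058]
[   66    93   275   131 24081] [203.0953 154.5168] [0.5249 0.1556 0.091 ]
```

View pics/w21.png

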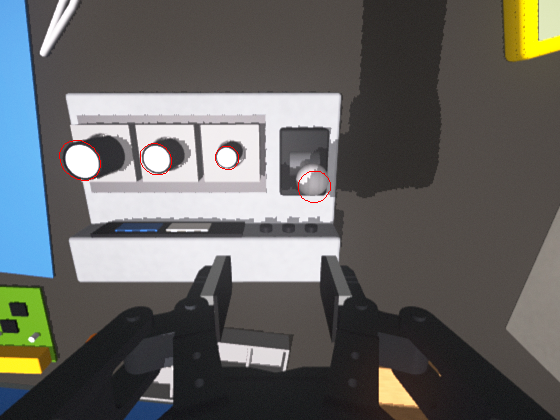

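```bash
python3 - <<'E'
from h import *
import pickle
np.set_printoptions(precision=4,suppress=True)
p,T=pickle.load(open('w21.pkl','rb'))
i=cv2.cvtColor(p['image'],cv2.COLOR_RGB2BGR)
c=cv2.resize(i[85:235,265:355],None,fx=4,fy=4,interpolation=cv2.INTER_CUBIC)
c2=cv2.resize(i[85:235,55:145],None,fx=4,fy=4,interpolation=cv2.INTER_CUBIC)
cv2.imwrite('pics/w21c.png',np.hstack([c2,c]))
a=atz(p,(66,94),.04,T);b=atz(p,(341,94),.04,T);print(a,b,np.linalg.norm(a-b),np.degrees(np.arctan2(-(b-a)[0],(b-a)[1])))
yaw=np.radians(7.6);ex=np.array([np.cos(yaw),np.sin(yaw),0]);ey=np.array([-np.sin(yaw),np.cos(yaw),0])
o=(a+b)/2+ex*.1;print('origin',o,'lever',o-ex*.03+ey*.105)
med=np.array([.5336,.1137,.04]);print('medium in tester',(med-o)@ex,(med-o)@ey)
E
```

```text
[ 0.4904 -0.0004  0.04  ] [0.4526 0.2832 0.04  ] 0.2860457874607274 7.591477841348386
origin [0.5707 0.1546 0.04  ] lever [0.527  0.2547 0.04  ]
medium in tester -0.04214192181715254 -0.03565460671422313
```

View pics/w21c.png

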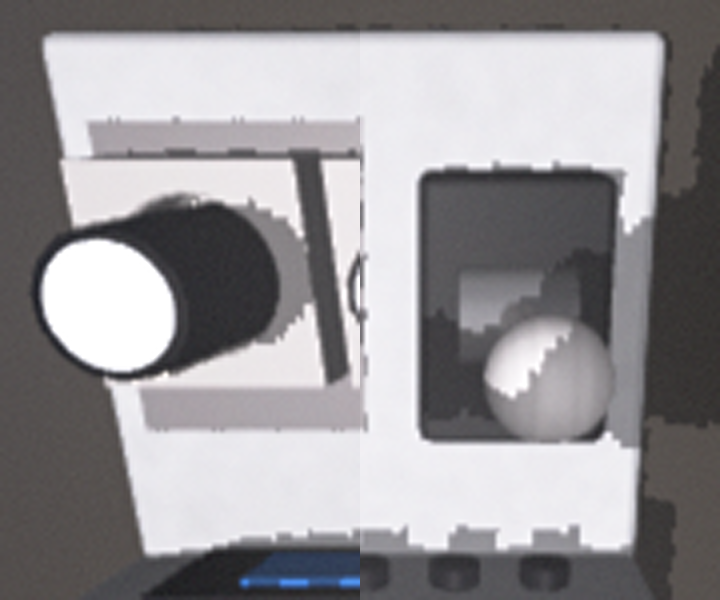

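```bash
python3 - <<'E'
from h import *
import pickle
np.set_printoptions(precision=4,suppress=True)
p,T=pickle.load(open('w21.pkl','rb'))
yaw=np.radians(7.6);ex=np.array([np.cos(yaw),np.sin(yaw),0])
b=atz(p,(312-.5,179.6-.5),.142,T);print('ball',b, b@ex)
for x in (.525,.527,.5293): print(x,np.array([x,.2547,0])@ex)
# hinge from box: front/back edges for box top heights; cylinder
for z in (.05,.055,.06,.065):
    f=atz(p,(265+158/4,85+172/4),z,T);k=atz(p,(265+158/4,85+438/4),z,T);print(z,f,k,(f+k)/2@ex if 0 else ((f+k)/2)@ex, (k-f)@ex)
for v in (265,360):print('cyl',atz(p,(265+158/4,85+v/4),.062,T)@ex)
# ball in first wrist view
p,T=pickle.load(open('w1.pkl','rb'))
b0=atz(p,(170+745/2.85-.5,170+53/2.85-.5),.1232,T);print('ball0',b0,b0@ex)
E
```

```text
ball [0.5236 0.253  0.142 ] 0.552428875821041
0.525 0.5540738612305486
0.527 0.5560562923110516
0.5293 0.5583360880536301
0.05 [0.4909 0.2501 0.05  ] [0.5622 0.2618 0.05  ] 0.5557978756198895 0.07215989331486561
0.055 [0.4906 0.2496 0.055 ] [0.5608 0.2611 0.055 ] 0.5548867666438254 0.07108082202879569
0.06 [0.4903 0.2492 0.06  ] [0.5594 0.2604 0.06  ] 0.5539756576677615 0.07000175074272587
0.065 [0.49   0.2487 0.065 ] [0.5581 0.2598 0.065 ] 0.5530645486916974 0.06892267945665595
cyl 0.5420877273009213
cyl 0.5670044751965599
ball0 [0.4781 0.2487 0.1232] 0.506795595407047
```

apply_moves(moves="-0.3 0.1 -0.08 0 0 0 0;-0.3 0.1 -0.08 0 0 0 0;-0.3 0.035 -0.02 0.1 0 0 0;-0.3 0 0 0.2 0 0 0;-0.3 0 0 0.25 0 0 0;-0.3 0 0 0.25 0 0 0;-0.3 0 0 0.19 0 0 0;-0.3 0 0 0 0 0 0;-0.3 0 0 0 0 0 0")

```text
t: 25.98
eef_pos: [0.5246, 0.2521, 0.1222]
tool_rot: [-0.0, 0.659, 0.752, -0.002]
contact_force: [0.0, 0.6, 0.9]
gripper_width: 0.647
```

```bash
python3 - <<'E'
from h import *
import pickle
p,T=look('w22.png',[(.5244,.2535,.142,.013)])
i=cv2.imread('pics/w22.png')[190:340,190:370];cv2.imwrite('pics/w22c.png',cv2.resize(i,None,fx=4,fy=4))
E
```

```text
26.0333 [0.5258 0.2527 0.1237] [0.2915 0.7881 0.5356] 0.6512150515057072
[279.3172 289.3725]
[ 261  282   39   36 1052] [280.0694 300.1549] [0.5301 0.2546 0.142 ]
```

View pics/w22c.png

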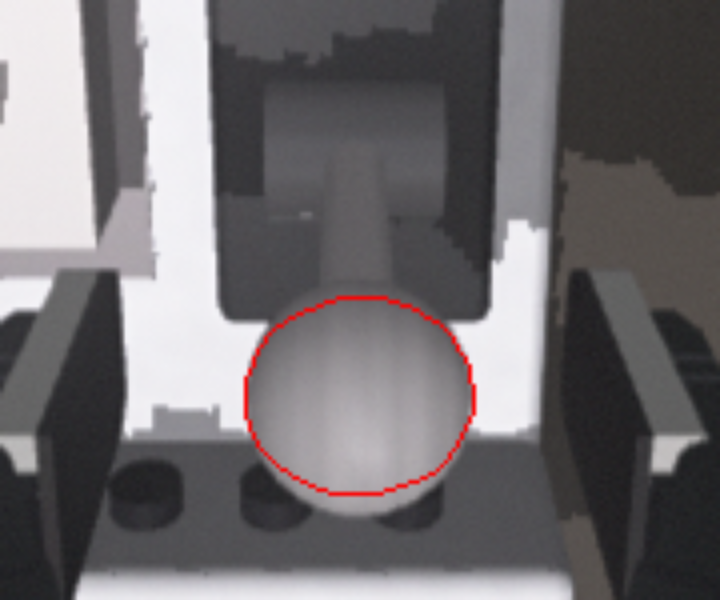

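```bash
python3 - <<'E'
from h import *
np.set_printoptions(precision=4,suppress=True)
p,T=wrist()
yaw=np.radians(7.6);ex=np.array([np.cos(yaw),np.sin(yaw),0])
u=lambda x,y:(190+x/4-.5,190+y/4-.5)
b=atz(p,u(359.5,401),.142,T);h=atz(p,u(355,149),.062,T)
print(b,b@ex,h,h@ex,'lean',(b-h)@ex/.08)
for y in (80,218): print(atz(p,u(355,y),.062,T)@ex)
E
```

```text
[0.5267 0.2542 0.142 ] 0.5556974739526713 [0.5279 0.2545 0.062 ] 0.5569137896166445 lean -0.015203945799663126
0.544011338800912
0.5703143738146775
```

apply_moves(moves="1 0.008 0 0 0 0 0;1 0 0 0 0 0 0;1 0 0 0 0 0 0;1 0 0 0 0 0 0;1 0 0 0 0 0 0;1 0 0.017 0 0 0 0;1 0 0 0 0 0 0;1 0 0 0 0 0 0;-0.3 0 0 0 0 0 0;-0.3 0 0 0 0 0 0;-0.3 0 0 0 0 0 0;-0.3 0 0 0 0 0 0", force=40)

```text
t: 27.08
eef_pos: [0.5273, 0.2545, 0.1233]
tool_rot: [-0.0, 0.658, 0.753, 0.0]
contact_force: [0.3, -0.7, -0.2]
gripper_width: 0.65
```

```bash
python3 - <<'E'
from h import *
import pickle
p,T=look('w23.png',[(.5267,.2545,.142,.013)]);pickle.dump((p,T),open('w23.pkl','wb'))
i=cv2.imread('pics/w23.png')[190:340,190:370];cv2.imwrite('pics/w23c.png',cv2.resize(i,None,fx=4,fy=4))
E
```

```text
27.1333 [0.5273 0.2544 0.1233] [-0.3093  0.1658  0.459 ] 0.6469739224957677
[276.5417 287.0428]
[ 257  280   38   35 1038] [275.4817 297.4239] [0.5323 0.2548 0.142 ]
```

View pics/w23c.png

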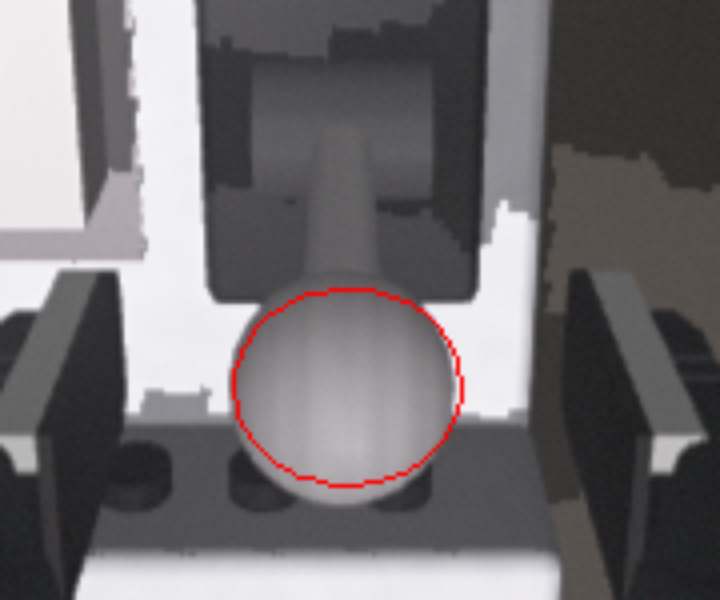

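```bash
python3 - <<'E'
from h import *
import pickle
np.set_printoptions(precision=4,suppress=True)
p,T=pickle.load(open('w23.pkl','rb'))
yaw=np.radians(7.6);ex=np.array([np.cos(yaw),np.sin(yaw),0])
u=lambda x,y:(190+x/4-.5,190+y/4-.5)
b=atz(p,u(344,389),.142,T);h=atz(p,u(343,129),.062,T)
print(b,b@ex,h,h@ex,'lean',(b-h)@ex/.08)
E
```

```text
[0.5266 0.254  0.142 ] 0.5555771225674145 [0.5258 0.2537 0.062 ] 0.5546818368687761 lean 0.011191071232980953
```

apply_moves(moves="-0.3 0 0 -0.1 0 0 0;-0.3 0 0 -0.25 0 0 0;-0.3 0 0 -0.34 0 0 0;-0.3 0 0 -0.34 0 0 0;-0.3 0 -0.3 -0.1 0 0 0;-0.3 0.15 -0.3 0 0 0 0;-0.3 0.25 -0.2 0 0 0 0;-0.3 0.3 -0.1 0 0 0 0;-0.3 0.3 0 0 0 0 0;-0.3 0.3 0 0 0 0 0;-0.3 0.1 0 0 0 0 0;-0.3 0 0 0 0 0 0")

```text
t: 28.13
eef_pos: [0.3963, 0.4106, 0.2593]
tool_rot: [-0.0, 0.656, 0.755, 0.001]
contact_force: [0.3, -1.3, 0.6]
gripper_width: 0.651
```

```bash
python3 - <<'E'
from h import *
o=bot.get_obs();print(o['t'],o['eef_pos'],o['joint_vel'])
for n in ['side','top']:
    p=imaging.read_camera(n);save(p,n+'24.png');i=cv2.cvtColor(p['image'],cv2.COLOR_RGB2BGR);print(n,proj(p,[.527,.2545,.142]),proj(p,[.527,.2545,.062]))
    x,y,w,h=(130,100,280,320) if n=='side' else (140,130,280,210)
    i=i[y:y+h,x:x+w];s=min(800/w,600/h);cv2.imwrite(f'pics/{n}24c.png',cv2.resize(i,None,fx=s,fy=s,interpolation=cv2.INTER_CUBIC))
E
```

```text
28.1333 [0.39633582 0.41055156 0.25933883] [ 0.03517929 -0.02879394  0.05558163  0.05355252  0.02410613  0.00590072
  0.02559921]
side [np.float64(192.7385745646318), np.float64(126.72209504363926)] [np.float64(195.8843833220874), np.float64(151.85306365137595)]
top [np.float64(163.35633399911237), np.float64(233.9570505838184)] [np.float64(170.1184353562636), np.float64(238.83574983298928)]
```

View pics/side24c.png

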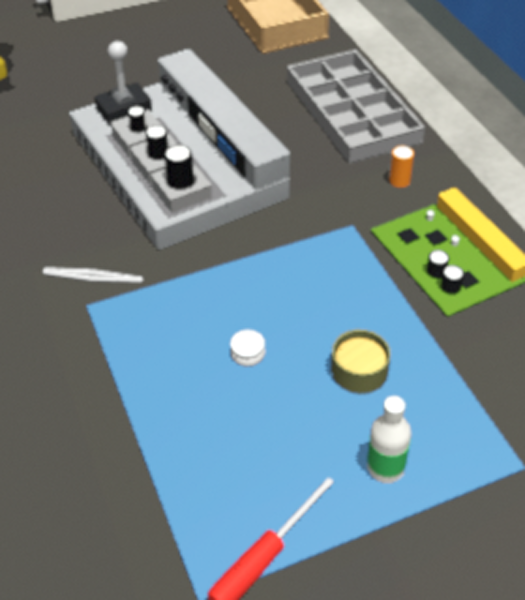

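View pics/top24c.png

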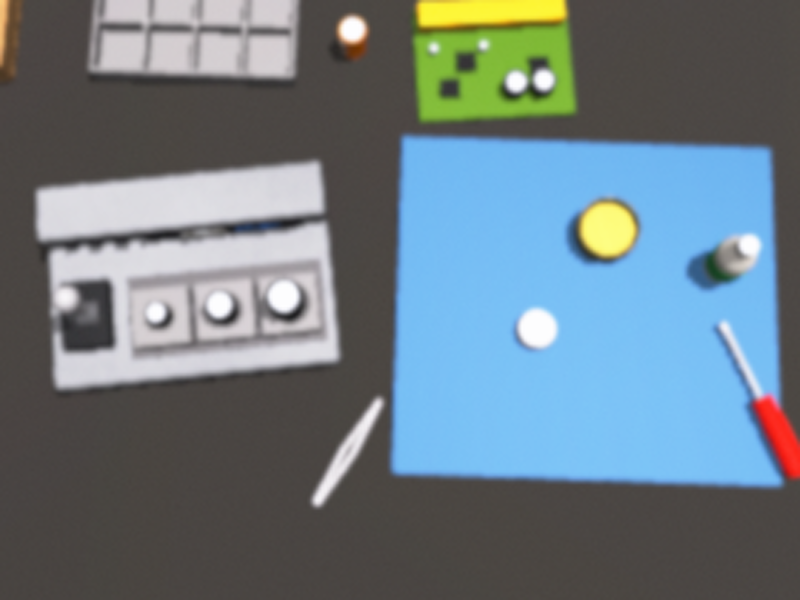

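Both views show everything in place. The side view has the three caps upright in their blocks at crop pixels (137,118), (157,140) and (178,165), and the ball directly above its hinge at (117,49). In both views the tins, bottle, screwdriver, tweezers, board and orange part are where they were at the start. Handing in.

```bash
python3 - <<'E'
from h import *
print(bot.hand_in())
E
```

```text
the job is handed in; nothing more can be done
None
```

The job is handed in at about 28 s of the 72 s allowed: all three capacitors are in their sockets and the lever is upright. I placed slim, then medium, then stout, and only then pinched the lever's ball and swung it up.

- **Capacitors:** in the last wrist views their tops sit about 2 mm or less from the bore centres. The tops also match the height for fully down. The side and top views show all three standing upright.
- **Lever:** my first swing left it leaning forward, somewhere between 0.015 and 0.035 rad depending on the view, because the ball slipped a few mm in the pads. I regripped it and nudged it about 2 mm. The last wrist measurement was 0.01 rad past upright, which is within my measuring error.
- **Rest of the bench:** the tins, bottle, screwdriver, tweezers, board and orange look-alike look unmoved between the first and last pictures.
- **Forces:** the largest wrist force I read was about 12 N, during the ball grip.

No check failed. Two disagreed slightly: the cameras differed by 1–2 mm on capacitor positions, and the wrist and side views differed by about 2.5 mm on the ball before the nudge.

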